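# Snap the ornament box lid shut all round

### The arm

A 7-joint arm with a two-finger parallel gripper is mounted at the origin on the work surface. World frame = base frame: x ahead of the robot, y to its left, z up, the work surface at z = 0. Lengths are in m, angles in rad, forces in N, time in s.
With the tool pointing down it reaches from about 0.4 to 0.875 m from the base axis. Payload 19.3 kg.
Tool frame: the origin (TCP) lies on the front face of the gripper's body, between the roots of the fingers; the fingertips stand 73 mm ahead of it and the grasp point (between the pads) lies 54 mm ahead of it; z points along the fingers, y is the direction in which the jaws open and shut (so a half turn about z gives the same grasp; the last joint's range is limited). The gripper opens to 85 mm and grips with 20 to 120 N. Pads are 22 mm wide; open, the fingers measure 114 mm over their backs; the gripper's body (76 mm by 85 mm) begins 54 mm behind the grasp point. The pads swing forward as they close: fully open they stand 13 mm farther back than shut.
Start: joints at [-0.07, 0.521, -0.036, 1.599, 0.021, 1.021, -0.113], TCP at [0.625, -0, 0.304] pointing down, gripper open.
Joint ranges: [-2.91, 2.91], [-0.3, 2.13], [-1.5, 1.42], [0.17, 2.43], [-1.26, 4.41], [0.16, 1.93], [-2.52, 2.52]. Speed limits (rad/s): [1.89, 1.89, 2.39, 2.39, 3.01, 3.01, 3.01].

### API

Orientations are given as [roll, pitch, yaw] about the fixed x, y, z axes, in that order (R = Rz(yaw) Ry(pitch) Rx(roll)).
In Python, from workcell import bot gives the robot as it stands.
- The arm moves only by the shell command python3 -m crank 'ROWS' [OPENING] [FORCE]. ROWS is a JSON object of lists of equal length, an entry for each row: "travel": the shift along the world's x, y, z in cm, a list of three; "rot": the turn, a rotation vector about the world's x, y, z in degrees, a list of three. A call has 1 to 8 rows; each row is the pose to reach, as a shift and turn from the pose commanded when the call began; what a row does not reach only later rows make up. A row lasts 1/10 s, in which the tool goes at most 50 mm and 8.59 degrees, less where a joint would pass 70% of its speed; a pose out of reach is approached as far as the arm can. A call with a gripper value outside its range is refused whole. OPENING is the opening, from -1 (shut) to 1 (fully open), so that 0 is half open, set as the call begins (- or left out, the last holds). The fingers move at their own pace and stop on an object; FORCE is the grip in N (left out, the last holds). Time passes only in rows, so rows that repeat a pose let the fingers close. It gives the time, the measured TCP pose, the force and the opening at its end, in the units of the state.
- bot.observe(): the state, without advancing time (a new reading comes with each control period).
- bot.grab_frame(name): name is "scene" or "side" or "wrist"; returns the picture (400x640x3 uint8, red, green, blue); there is no depth.
- bot.camera_model(name): a dict with "fx", "fy", "cx", "cy" (pixels), "R" (3x3) and "t" (3): a world point X has camera coordinates R X + t. Camera axes: x right, y down, z forward; pixel columns grow to the right and rows downward; lengths in m; the calibration is good to about 2 mm. A picture is of the moment at which its call begins: read the wrist's pose just before it. camera_model takes no time and is no camera call; for the wrist camera it gives the pose at the moment of the call.
- bot.job_done(): hands the job in, once; it reports no verdict.
Trained networks look in the newest picture that a camera, given by its name, has taken for a name from the list of things; names that differ only in an ending like _2 or _b are one class to them, and where a whole thing is asked for, a point or a joint stands for the part that bears it (a point fixed in the world has none). Each returns a list of dicts, best first, with "conf" (0 to 1); they miss things now and then, are a little off and sometimes report something else, mostly with a low value. They report only what shows in the picture. A call takes as long as a camera call. They do not tell look-alikes from the thing itself.
- bot.silhouettes(camera, thing): "pixels" (400x640 bool, what is visible of it) and "box" ([centre column, centre row, width, height] in pixels, round what is visible of it).
The state is a dict: "clock": time; "qpos": joint angles; "qd": joint speeds; "joint_efforts": joint torques, N m; "position": TCP position; "tool_rot": TCP orientation; "force": force on the tool from outside, world axes, zero at the start; "moment": the same for the moment, N m; "grip_width": finger opening in m.
Only numpy, scipy, OpenCV 4.12 (cv2) and the standard library are available. Lean on these libraries where they do the work, as an engineer would, in place of code of your own. Each camera call takes 0.05 s, during which the arm holds its last target.

### The job

Close the snap-fit lid of the clear storage box: with the fingertips, press down every corner section of the white rim that still stands up, one after another, until all four have clicked fully shut. Press only: do not lift or tip the box or push it out of its place, and leave the things standing around it where they are. Finish with the hand clear.

Things in the scene. Friction and masses are not known exactly. Their poses are not given: they have to be found in the camera images.
- box: Loose clear storage box of ornaments, about 0.8 kg, 140 mm (its x) by 190 mm (its y); origin at the centre of its underside, z up, blank paper label on its -x side. Grey collar and recessed clear lid panel both 61 mm up. Around them the lid's rim: a white flange 24 mm wide in four L-shaped corner sections, 3 mm seams at mid-sides, each moving straight up and down on its own, captive.
- near_left (a joint): How far the rim section on the label side, left (-x, +y of the box) is pressed down, in m: 0 = open, top 73 mm above the table; 0.006 = clicked fully shut, top at 67 mm. It resists with about 5 N over the first 2 mm, then less, snaps over at about 3.6 mm and then stays shut; let go earlier, it springs back up. May start open or shut.
- press_near_left (a point): Centre of the black thumb mark (16 mm wide) on top of that corner section (label side, left (-x, +y of the box)), 58 mm and 83 mm from the box's centre in x and y, 12 mm in from both outer edges; moves with the section.
- near_right (a joint): How far the rim section on the label side, right (-x, -y) is pressed down, in m: 0 = open, top 73 mm above the table; 0.006 = clicked fully shut, top at 67 mm. It resists with about 5 N over the first 2 mm, then less, snaps over at about 3.6 mm and then stays shut; let go earlier, it springs back up. Starts open.
- press_near_right (a point): Centre of the black thumb mark (16 mm wide) on top of that corner section (label side, right (-x, -y)), 58 mm and 83 mm from the box's centre in x and y, 12 mm in from both outer edges; moves with the section.
- far_left (a joint): How far the rim section on the side away from the label, left (+x, +y) is pressed down, in m: 0 = open, top 73 mm above the table; 0.006 = clicked fully shut, top at 67 mm. It resists with about 5 N over the first 2 mm, then less, snaps over at about 3.6 mm and then stays shut; let go earlier, it springs back up. Starts open.
- press_far_left (a point): Centre of the black thumb mark (16 mm wide) on top of that corner section (side away from the label, left (+x, +y)), 58 mm and 83 mm from the box's centre in x and y, 12 mm in from both outer edges; moves with the section.
- far_right (a joint): How far the rim section on the side away from the label, right (+x, -y) is pressed down, in m: 0 = open, top 73 mm above the table; 0.006 = clicked fully shut, top at 67 mm. It resists with about 5 N over the first 2 mm, then less, snaps over at about 3.6 mm and then stays shut; let go earlier, it springs back up. May start open or shut.
- press_far_right (a point): Centre of the black thumb mark (16 mm wide) on top of that corner section (side away from the label, right (+x, -y)), 58 mm and 83 mm from the box's centre in x and y, 12 mm in from both outer edges; moves with the section.
- jar: Bystander, loose: small glass jar with a metal cap, 48 mm wide, 60 mm high; origin at the centre of its underside. To be left alone.
- shaker: Bystander, loose: white ceramic shaker, 38 mm wide, 85 mm high; origin at the centre of its underside. To be left alone.
- mug: Bystander, loose: blue mug, 76 mm wide, 85 mm high, its handle towards its own +y; origin at the centre of its underside. To be left alone.
- cutter: Bystander, loose: round steel pastry cutter, 68 mm wide, 25 mm high; origin at the centre of its underside. To be left alone.
- brush: Bystander, loose: wooden brush 200 mm long, up to 42 mm wide, 20 mm high, lying along its own x axis; origin at the centre of its underside. To be left alone.
- bird_a: Bystander, loose: flat painted bird ornament, about 54 mm wide, 6 mm thick; origin at the centre of its underside. To be left alone.
- bird_b: Bystander, loose: flat painted bird ornament, about 54 mm wide, 6 mm thick; origin at the centre of its underside. To be left alone.
There are look-alikes about, which are no part of the job. What is shaped like the box but purple is not meant.

How it is judged:
By the outcome, as a careful person would: the job done as asked, in the order asked, and still so for the second after the job is handed in, with the robot touching nothing.
It also fails if it takes over 45 s, if anything falls off the work surface, if the arm or the gripper's body presses on something with over 40 N, if the wrist force passes 120 N, or if a joint passes its speed limit or range.

## Working session

There is one attempt and no reset: what is moved stays moved. The work goes in short steps, Python scripts to look and compute and a shell command to move; the robot and the scene stay as the last step left them, time stands still between calls to the robot, and variables do not carry over. Pictures are saved under pics/ and viewed, and the job is handed in when it is done.

```bash
mkdir -p pics; ls
python3 - <<'E'
from workcell import bot
import cv2
s=bot.observe(); print({k:s[k] for k in('clock','position','tool_rot','force','grip_width')})
for n in('scene','side','wrist'):
    cv2.imwrite(f'pics/{n}0.png',bot.grab_frame(n)[:,:,::-1]); m=bot.camera_model(n); print(n,m)
E
```

```text
pics
{'clock': 0.0, 'position': array([ 6.24751508e-01, -2.83411708e-05,  3.03351155e-01]), 'tool_rot': array([-3.14049477e+00,  1.03103592e-04,  1.57082315e+00]), 'force': array([-0.39719153,  0.58268969, -0.70244322]), 'grip_width': 0.0854817690326087}
scene {'fx': 409.76242874747544, 'fy': 409.76242874747544, 'cx': 315.7112884992328, 'cy': 200.62271929406833, 'R': array([[-0.5267994 ,  0.8499753 , -0.00493858],
       [ 0.58297439,  0.35707659, -0.72981996],
       [-0.61856548, -0.38734778, -0.68362156]]), 't': array([ 0.23784736, -0.27492926,  1.20124211])}
side {'fx': 452.38280508272373, 'fy': 452.38280508272373, 'cx': 317.612377158466, 'cy': 197.6969875831636, 'R': array([[-0.95659576, -0.29141002, -0.00218031],
       [-0.14411505,  0.47955493, -0.86559686],
       [ 0.25328917, -0.82771207, -0.50073678]]), 't': array([0.53041859, 0.13260814, 0.86703014])}
wrist {'fx': 300.62493103577316, 'fy': 300.62493103577316, 'cx': 322.8662771807367, 'cy': 192.26539837596403, 'R': array([[ 9.99999370e-01, -8.67899459e-04, -7.12097065e-04],
       [-6.50589786e-04, -9.64946430e-01,  2.62446116e-01],
       [-9.14912363e-04, -2.62445488e-01, -9.64946387e-01]]), 't': array([-0.6246275 , -0.03257557,  0.37900952])}
```

View pics/scene0.png

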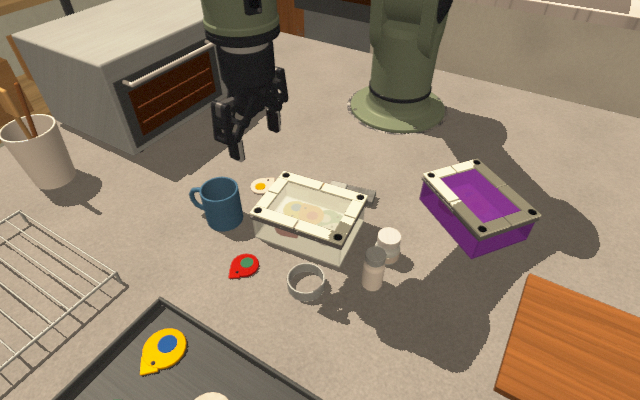

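View pics/side0.png

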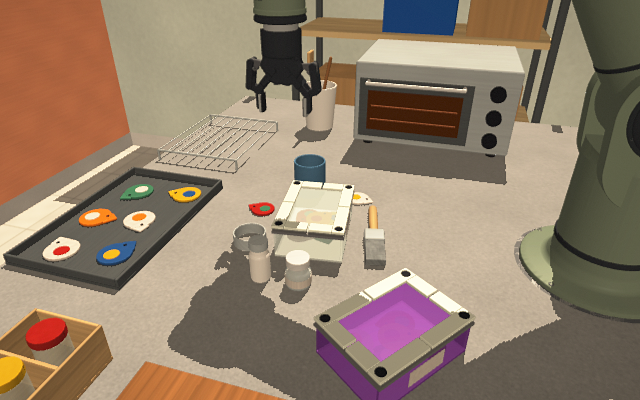

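View pics/wrist0.png

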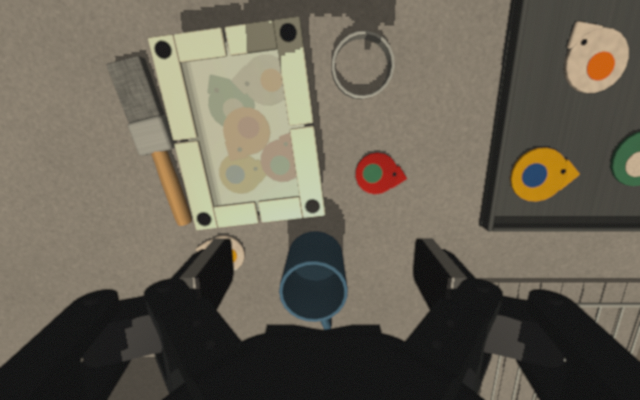

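```bash
cat > h.py <<'E'
import numpy as np,cv2
def proj(m,X):
    c=np.asarray(X)@m['R'].T+m['t']; return np.stack([m['fx']*c[...,0]/c[...,2]+m['cx'],m['fy']*c[...,1]/c[...,2]+m['cy']],-1)
def back(m,p,z):
    d=m['R'].T@np.array([(p[0]-m['cx'])/m['fx'],(p[1]-m['cy'])/m['fy'],1]); o=-m['R'].T@m['t']
    return o+d*(z-o[2])/d[2]
E
python3 - <<'E'
import cv2,numpy as np
from workcell import bot
from h import *
for n,(x,y,w,h),f in(('scene',(240,165,150,100),5),('side',(260,170,110,110),5),('wrist',(140,10,200,230),2.6)):
    im=cv2.imread(f'pics/{n}0.png')[y:y+h,x:x+w]
    cv2.imwrite(f'pics/{n}c.png',cv2.resize(im,None,fx=f,fy=f,interpolation=cv2.INTER_CUBIC))
m=bot.camera_model('wrist')
for p in((163,49),(288,32),(204,219),(312,206)): print(back(m,p,.072))
for t in('box','jar','shaker','mug'):
  for n in('scene','wrist','side'):
    for d in bot.silhouettes(n,t)[:3]: print(t,n,d['conf'],d['box'])
E
```

```text
[0.47748294 0.12230314 0.072     ]
[0.59311156 0.13636136 0.072     ]
[ 0.4978599  -0.04406262  0.072     ]
[ 0.61320482 -0.02958621  0.072     ]
box scene 0.84 [481.1, 209.2, 120.3, 102.2]
box scene 0.63 [309.7, 220.6, 122.0, 89.4]
box wrist 0.77 [235.7, 123.8, 174.9, 208.5]
box wrist 0.5 [215.7, 183.5, 86.7, 89.2]
box side 0.96 [393.6, 333.4, 164.7, 130.0]
box side 0.93 [313.0, 220.6, 80.6, 84.4]
box side 0.29 [291.2, 217.5, 35.3, 32.0]
jar scene 0.7 [390.0, 246.6, 23.0, 39.5]
jar wrist 0.17 [291.5, 174.2, 68.8, 98.2]
jar side 0.96 [299.1, 269.4, 27.1, 38.6]
jar side 0.44 [259.3, 258.8, 24.2, 49.6]
shaker scene 0.88 [373.6, 269.6, 19.4, 41.5]
shaker wrist 0.74 [221.0, 253.6, 49.6, 37.4]
shaker side 0.65 [259.4, 259.3, 21.3, 47.8]
mug scene 0.69 [216.1, 202.8, 52.9, 52.6]
mug wrist 0.81 [313.4, 279.3, 69.0, 99.6]
mug wrist 0.44 [216.7, 184.6, 89.0, 88.9]
mug side 0.89 [310.5, 167.3, 29.8, 28.5]
```

View pics/scenec.png

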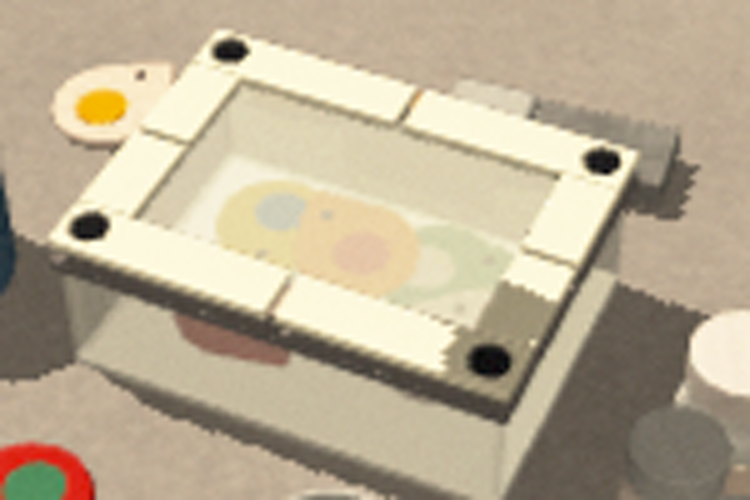

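View pics/sidec.png

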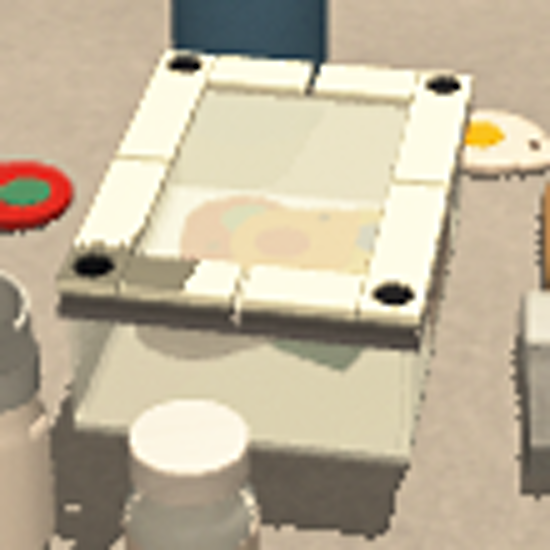

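View pics/wristc.png

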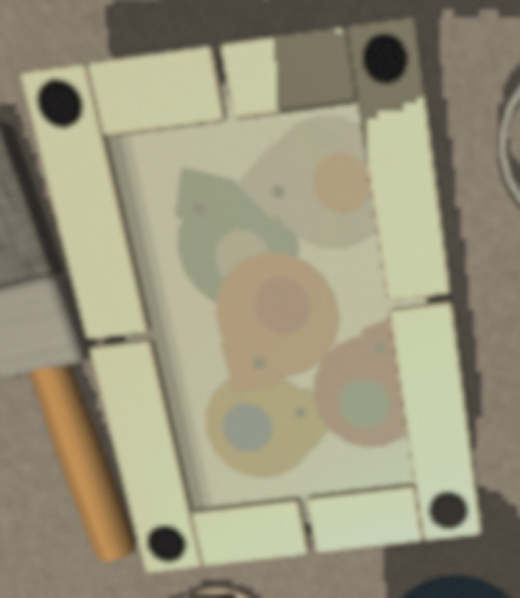

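The candidates are the clear box (scene 310,215; side 313,220; wrist 236,124) and the purple look-alike (scene 481,209; side 394,333). I choose the clear one, and the crops confirm it. Next I fit its pose and the four section heights.

```bash
cat > fit.py <<'E'
import cv2,numpy as np,itertools,sys
from scipy.optimize import least_squares
from workcell import bot
from h import *
L=np.array([[-58,83],[-58,-83],[58,83],[58,-83]])/1000
N=['near_left','near_right','far_left','far_right']
def dark(im,p,r=7,th=None):
    g=cv2.cvtColor(im,cv2.COLOR_BGR2GRAY).astype(float); f=4
    x,y=np.round(p).astype(int); c=g[y-r:y+r+1,x-r:x+r+1]
    lo=np.percentile(c,5); hi=np.percentile(c,60); w=np.clip((lo+.6*(hi-lo)-c)/(hi-lo),0,1); w[w<.1]=0
    yy,xx=np.mgrid[-r:r+1,-r:r+1]; 
    lab=cv2.connectedComponents((w>0).astype(np.uint8))[1]; 
    k=np.bincount(lab[w>0]).argmax(); w=w*(lab==k)
    return np.array([x+(w*xx).sum()/w.sum(),y+(w*yy).sum()/w.sum()]),lo,hi
E
python3 - <<'E'
from fit import *
G={'scene':[(286,175),(360,197),(258,210),(337.5,237)],'side':[(349,187),(339,229),(297,182.5),(279,223)],'wrist':[(163,49),(204,219),(288,32),(312,206)]}
# scene/side assignment by position: compute from wrist points
mw=bot.camera_model('wrist')
W=[back(mw,p,.072) for p in G['wrist']]
obs={};M={}
for n in G:
    M[n]=m=bot.camera_model(n); im=cv2.imread(f'pics/{n}0.png'); P=proj(m,np.array(W)); o=[]
    for q in P:
        g=min(G[n],key=lambda a:np.hypot(*(np.array(a)-q)))
        c,lo,hi=dark(im,g,{'wrist':10,'scene':5,'side':4}[n]); o.append(c); print(n,q.round(1),g,c.round(1),lo,hi)
    obs[n]=np.array(o)
def pts(x,y,a,h):
    c,s=np.cos(a),np.sin(a); return np.c_[x+c*L[:,0]-s*L[:,1],y+s*L[:,0]+c*L[:,1],h]
def solve(h):
    def f(v):
        h_=h
        r=[]
        for i,n in enumerate(G): r.append((proj(M[n],pts(*v[:3],h_))-obs[n]-v[3+2*i:5+2*i]).ravel())
        return np.concatenate(r+[v[3:]*.3])
    return least_squares(f,[.545,.046,.12]+[0]*6)
res=[]
for c in itertools.product([.073,.067],repeat=4):
    s=solve(np.array(c)); res.append((s.cost,c,s.x.round(4)))
for r in sorted(res,key=lambda r:r[0])[:6]: print(r)
v=sorted(res,key=lambda r:r[0])[0]
print(pts(*v[2][:3],v[1]))
E
```

```text
scene [361.2 197.9] (360, 197) [360.1 196.9] 30.0 232.0
scene [286.  175.5] (286, 175) [285.7 174.7] 32.0 233.0
scene [338.6 238.2] (337.5, 237) [337.5 236.8] 14.0 139.0
scene [257.7 210.9] (258, 210) [257.5 210. ] 33.0 238.0
side [337.6 229.7] (339, 229) [338.3 228.6] 25.0 233.0
side [348.  187.4] (349, 187) [348.4 186.7] 24.0 250.0
side [277.4 223.9] (279, 223) [278.2 222.8] 10.0 146.0
side [296.1 183.2] (297, 182.5) [298.1 178.7] 22.0 195.0
wrist [163.  49.] (163, 49) [162.6  49.2] 27.0 145.0
wrist [204. 219.] (204, 219) [203.6 218.6] 33.0 179.0
wrist [288.  32.] (288, 32) [287.7  32. ] 23.0 83.0
wrist [312. 206.] (312, 206) [312.  205.8] 51.0 187.0
(np.float64(6.490904986291224), (0.073, 0.073, 0.073, 0.073), array([ 0.545 ,  0.0476,  0.1205,  1.4282,  0.6575, -0.8234,  1.7584,
       -0.7493, -1.1174]))
(np.float64(10.641155536852931), (0.073, 0.073, 0.067, 0.073), array([ 0.5445,  0.0479,  0.123 ,  1.6787,  1.1045, -0.5914,  2.5135,
       -1.1176, -1.0461]))
(np.float64(10.828060362717), (0.073, 0.067, 0.073, 0.073), array([ 0.5461,  0.0495,  0.1192,  1.9849,  1.8818, -1.6296,  2.7204,
        0.7516, -3.5463]))
(np.float64(10.905919097518389), (0.067, 0.067, 0.067, 0.073), array([ 0.5448,  0.0513,  0.1252,  3.0228,  2.9275, -1.2873,  4.5433,
        0.3435, -4.6775]))
(np.float64(12.679821878126965), (0.067, 0.073, 0.067, 0.073), array([ 0.5439,  0.0494,  0.1267,  2.39  ,  1.7344, -0.5402,  3.5472,
       -0.9924, -2.1891]))
(np.float64(12.869255416007364), (0.073, 0.067, 0.067, 0.073), array([ 0.5456,  0.0499,  0.1217,  2.2555,  2.3345, -1.4003,  3.4876,
        0.3681, -3.5084]))
[[ 0.47744326  0.12302604  0.073     ]
 [ 0.49739789 -0.04177024  0.073     ]
 [ 0.59260211  0.13697024  0.073     ]
 [ 0.61255674 -0.02782604  0.073     ]]
```

Run:
```python
from fit import *
m={n:bot.camera_model(n) for n in('scene','side','wrist')}
print('mug top ctr',back(m['wrist'],(314,288),.085), back(m['scene'],(221,188),.085))
print('jar top',back(m['side'],(297.5,258),.06),back(m['scene'],(389.5,237),.06))
print('shaker top',back(m['side'],(258.5,241),.085),back(m['scene'],(376,255),.085))
print('far_right side px at .073/.067', proj(m['side'],np.array([[.6126,-.0278,.073],[.6126,-.0278,.067]])))
im=cv2.imread('pics/side0.png')
print(dark(im,(297,183),3))
for n,pts in(('scene',[(286,175),(360,197),(258,210),(337,237)]),('wrist',[])):
  pass
# rim outer-edge strips at big zoom
a=cv2.imread('pics/scene0.png')[200:255,245:350]; cv2.imwrite('pics/z1.png',cv2.resize(a,None,fx=7,fy=7,interpolation=cv2.INTER_NEAREST))
```

```text
mug top ctr [ 0.61525828 -0.11945636  0.085     ] [ 0.6100096  -0.12240262  0.085     ]
jar top [0.52696051 0.21128302 0.06      ] [0.53259057 0.20943379 0.06      ]
shaker top [0.5975215  0.21562181 0.085     ] [0.6035376  0.21365519 0.085     ]
far_right side px at .073/.067 [[296.24126371 183.25658068]
 [296.31058154 185.6218823 ]]
(array([296.57924264, 182.3772791 ]), np.float64(19.200000000000003), np.float64(217.2))
```

View pics/z1.png

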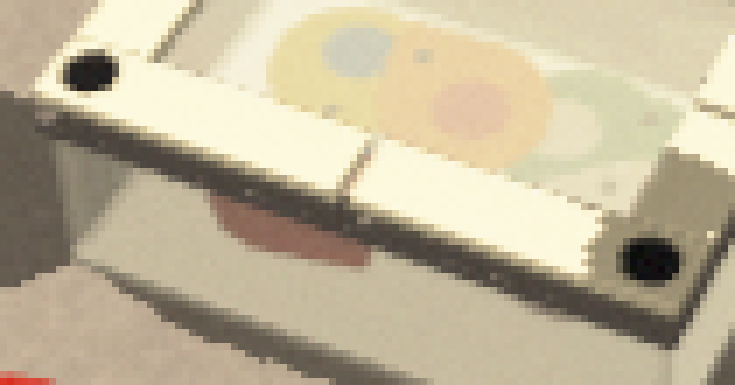

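All four sections appear to stand open. I'll shut the fingers and go above near_right first.

```bash
python3 -m crank '{"travel":[[-3.2,-1.05,-2],[-6.4,-2.1,-5],[-9.5,-3.15,-9],[-12.7,-4.2,-12],[-12.7,-4.2,-13],[-12.7,-4.2,-13],[-12.7,-4.2,-13]],"rot":[[0,0,0],[0,0,0],[0,0,0],[0,0,0],[0,0,0],[0,0,0],[0,0,0]]}' -1 60
python3 - <<'E'
from workcell import bot
import cv2
for n in('side','wrist'): cv2.imwrite(f'pics/{n}1.png',bot.grab_frame(n)[:,:,::-1])
print(bot.observe()['force'],bot.observe()['clock'])
E
```

```text
clock: 1.45
position: [0.4992, -0.0417, 0.1746]
tool_rot: [3.14, -0.0, 1.571]
force: [-0.0, 0.0, 0.1]
grip_width: 0.0001
[ 0.5816219  -0.76885806  1.01814846] 1.55
```

View pics/side1.png

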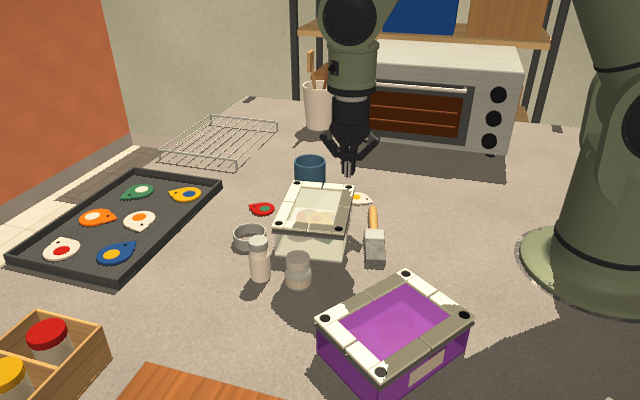

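View pics/wrist1.png

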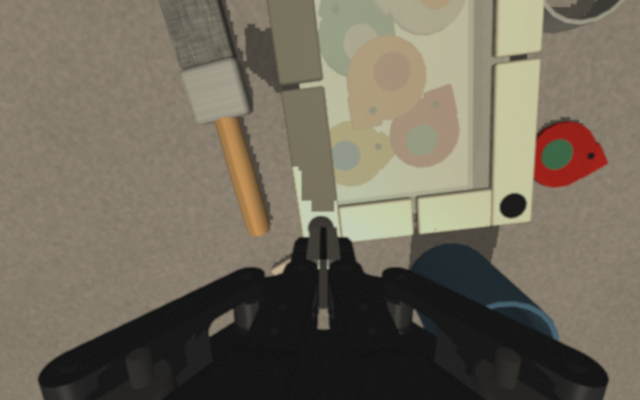

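The fingertips (about 322,235) are just short of the near_right mark (320,225). That fits the perspective, but I'll refine from this picture.

Run:
```python
from fit import *
m=bot.camera_model('wrist'); s=bot.observe(); print(s['position'])
print(proj(m,np.array([s['position']+[0,0,-.073],[.4974,-.0418,.073],[.6126,-.0278,.073],[.6126,-.0278,.067]])))
im=cv2.imread('pics/wrist1.png'); p=dark(im,(513,206),12); print(p)
print(back(m,p[0],.073),back(m,(320,225),.073))
```

```text
[ 0.49926468 -0.04168727  0.1748125 ]
[[322.56513435 245.36709986]
 [319.46235952 225.1574979 ]
 [511.33091428 203.08705016]
 [505.45051518 200.2103966 ]]
(array([512.87884123, 205.04689501]), np.float64(26.0), np.float64(34.0))
[ 0.61373447 -0.02903443  0.073     ] [ 0.49772914 -0.04169755  0.073     ]
```

```bash
python3 -m crank '{"travel":[[-0.1,0,-1.5],[-0.1,0,-2.4],[-0.1,0,-2.7],[-0.1,0,-3.0],[-0.1,0,-3.3],[-0.1,0,-3.3]],"rot":[[0,0,0],[0,0,0],[0,0,0],[0,0,0],[0,0,0],[0,0,0]]}'
```

```text
clock: 2.15
position: [0.4972, -0.042, 0.1409]
tool_rot: [3.141, -0.0, 1.571]
force: [0.5, -0.3, 0.3]
grip_width: -0.0002
```

```bash
python3 -m crank '{"travel":[[0,0,-0.1],[0,0,-0.2],[0,0,-0.2]],"rot":[[0,0,0],[0,0,0],[0,0,0]]}'
python3 - <<'E'
from workcell import bot
import cv2
cv2.imwrite('pics/w2.png',bot.grab_frame('wrist')[:,:,::-1])
a=bot.grab_frame('side')[150:250,250:390,::-1]; cv2.imwrite('pics/s2.png',cv2.resize(a,None,fx=5,fy=5))
E
```

```text
clock: 2.45
position: [0.4972, -0.0422, 0.1392]
tool_rot: [3.141, 0.0, 1.57]
force: [-1.4, -0.3, 6.9]
grip_width: 0.0002
```

View pics/w2.png

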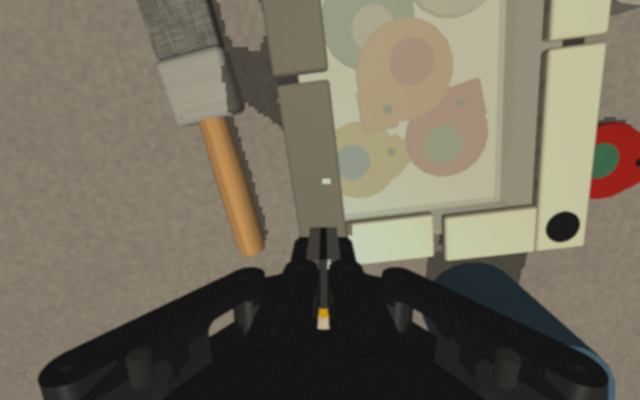

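View pics/s2.png

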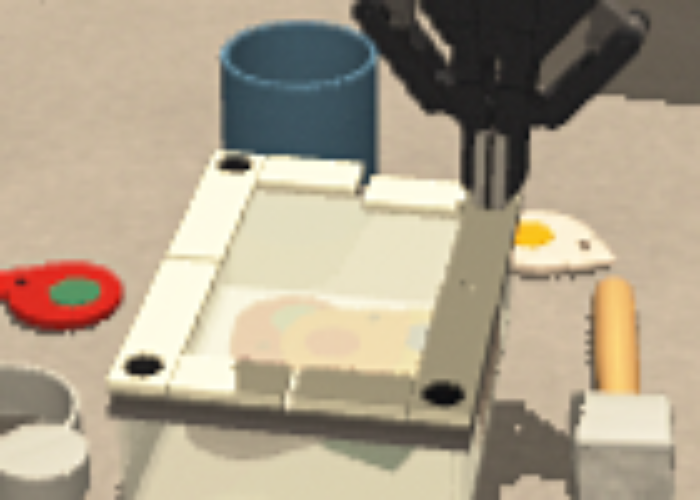

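The seam at (360,185) in the side crop shows near_right stepped down below far_right. I'll press 1 mm more, then lift and check that it stays down.

```bash
python3 -m crank '{"travel":[[0,0,-0.1],[0,0,-0.1],[0,0,1.0],[0,0,3.5],[0,0,4]],"rot":[[0,0,0],[0,0,0],[0,0,0],[0,0,0],[0,0,0]]}'
python3 - <<'E'
from workcell import bot
import cv2
a=bot.grab_frame('side')[150:250,250:390,::-1]; cv2.imwrite('pics/s3.png',cv2.resize(a,None,fx=5,fy=5))
E
```

```text
clock: 3.05
position: [0.4978, -0.0421, 0.1811]
tool_rot: [3.139, -0.0, 1.571]
force: [0.6, -0.2, -0.9]
grip_width: -0.0004
```

View pics/s3.png

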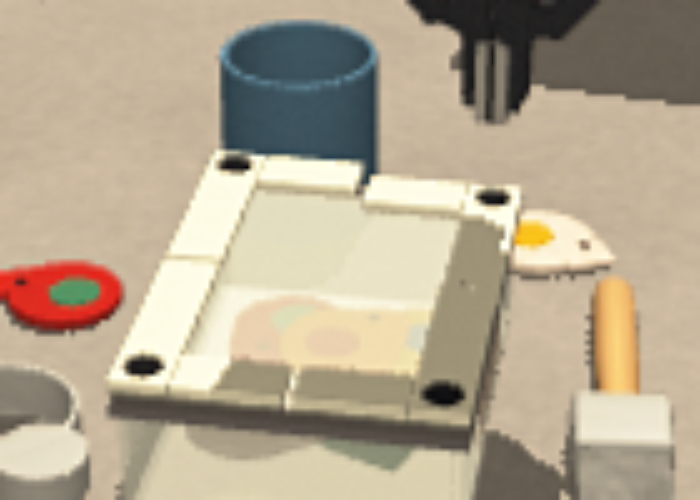

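near_right stays shut: the step is visible at the far seam. Next is far_right.

```bash
python3 -m crank '{"travel":[[4,0.5,0],[8,1,0],[11.6,1.4,0],[11.6,1.4,-1.5],[11.6,1.4,-2.8],[11.6,1.4,-3.2],[11.6,1.4,-3.6],[11.6,1.4,-4.0]],"rot":[[0,0,0],[0,0,0],[0,0,0],[0,0,0],[0,0,0],[0,0,0],[0,0,0],[0,0,0]]}'; python3 -m crank '{"travel":[[0,0,-0.15],[0,0,-0.15]],"rot":[[0,0,0],[0,0,0]]}'; python3 -m crank '{"travel":[[0,0,1.2],[0,0,4.15],[0,0,4.15]],"rot":[[0,0,0],[0,0,0],[0,0,0]]}'
python3 - <<'E'
from workcell import bot
import cv2
a=bot.grab_frame('side')[150:250,250:390,::-1]; cv2.imwrite('pics/s4.png',cv2.resize(a,None,fx=5,fy=5))
cv2.imwrite('pics/w4.png',bot.grab_frame('wrist')[:,:,::-1])
E
```

```text
clock: 3.9
position: [0.6125, -0.0284, 0.1389]
tool_rot: [-3.142, 0.0, 1.57]
force: [1.1, -7.2, 21.0]
grip_width: -0.0
clock: 4.1
position: [0.6129, -0.0286, 0.1386]
tool_rot: [3.141, 0.0, 1.57]
force: [-5.8, -1.2, 21.2]
grip_width: -0.0004
clock: 4.4
position: [0.6142, -0.0282, 0.1824]
tool_rot: [3.137, -0.0, 1.57]
force: [1.1, -0.0, 0.5]
grip_width: -0.0002
```

View pics/s4.png

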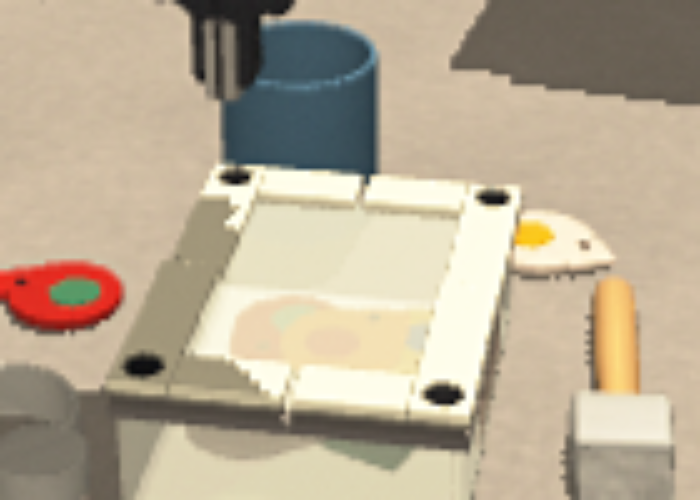

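View pics/w4.png

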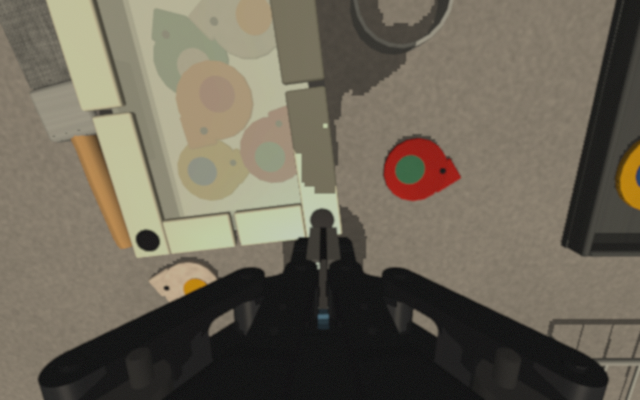

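far_right is down as well: the seam at (365,190) is level again. Next is far_left, with more room over the box.

```bash
python3 -m crank '{"travel":[[-0.5,4.2,0],[-1,8.5,0],[-1.5,12.7,0],[-2.0,16.5,0],[-2.0,16.5,0],[-2.0,16.5,-1.5],[-2.0,16.5,-2.8]],"rot":[[0,0,0],[0,0,0],[0,0,0],[0,0,0],[0,0,0],[0,0,0],[0,0,0]]}'; python3 -m crank '{"travel":[[0,0,-0.4],[0,0,-0.8],[0,0,-1.2],[0,0,-1.3],[0,0,-1.3]],"rot":[[0,0,0],[0,0,0],[0,0,0],[0,0,0],[0,0,0]]}'; python3 -m crank '{"travel":[[0,0,0],[0,0,2.7],[0,0,2.7]],"rot":[[0,0,0],[0,0,0],[0,0,0]]}'
python3 - <<'E'
from workcell import bot
import cv2
a=bot.grab_frame('side')[150:250,250:390,::-1]; cv2.imwrite('pics/s5.png',cv2.resize(a,None,fx=5,fy=5))
cv2.imwrite('pics/w5.png',bot.grab_frame('wrist')[:,:,::-1])
E
```

```text
clock: 5.2
position: [0.5927, 0.1358, 0.1493]
tool_rot: [-3.141, 0.001, 1.57]
force: [0.0, -0.5, -1.0]
grip_width: -0.0002
clock: 5.7
position: [0.5934, 0.1364, 0.1386]
tool_rot: [3.141, -0.0, 1.57]
force: [-6.3, -0.7, 21.0]
grip_width: -0.0001
clock: 6.0
position: [0.5943, 0.1366, 0.1673]
tool_rot: [3.138, -0.001, 1.57]
force: [0.6, -0.8, 0.5]
grip_width: -0.0001
```

View pics/s5.png

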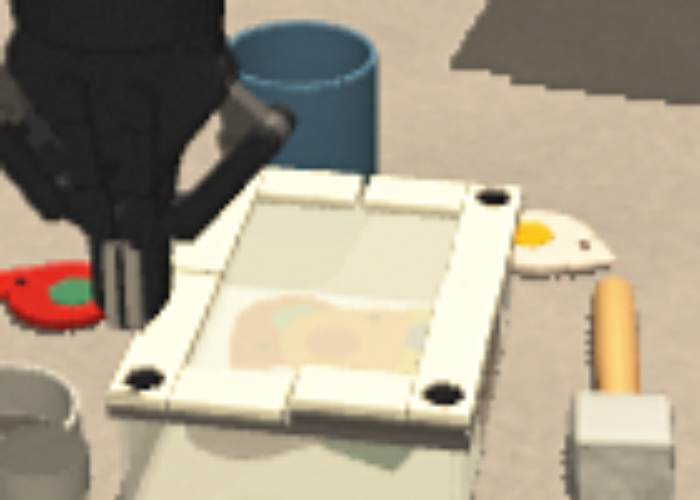

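View pics/w5.png

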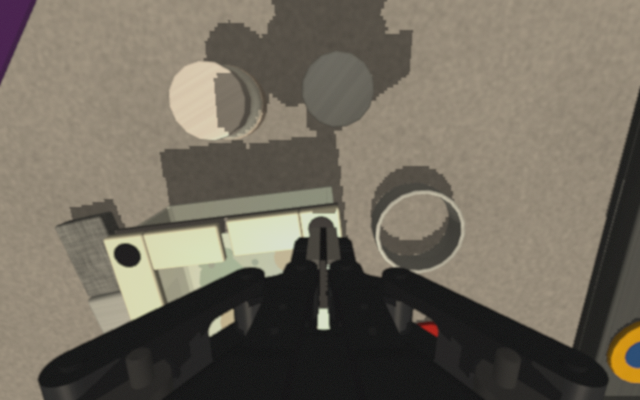

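far_left is shut. At the seam (290,385) near_left stands higher, so it is open and gets pressed next.

```bash
python3 -m crank '{"travel":[[-4,-0.5,0.5],[-8,-1,0.5],[-11.6,-1.4,0.5],[-11.6,-1.4,0],[-11.6,-1.4,-1.3]],"rot":[[0,0,0],[0,0,0],[0,0,0],[0,0,0],[0,0,0]]}'; python3 -m crank '{"travel":[[0,0,-0.4],[0,0,-0.8],[0,0,-1.2],[0,0,-1.35],[0,0,-1.35]],"rot":[[0,0,0],[0,0,0],[0,0,0],[0,0,0],[0,0,0]]}'; python3 -m crank '{"travel":[[0,0,0],[0,0,4],[0,0,8],[2,-3,12],[6,-6,15],[10,-10,15],[14,-13,15],[14,-13,15]],"rot":[[0,0,0],[0,0,0],[0,0,0],[0,0,0],[0,0,0],[0,0,0],[0,0,0],[0,0,0]]}'
python3 - <<'E'
from workcell import bot
import cv2
a=bot.grab_frame('side')[150:250,250:390,::-1]; cv2.imwrite('pics/s6.png',cv2.resize(a,None,fx=5,fy=5))
cv2.imwrite('pics/w6.png',bot.grab_frame('wrist')[:,:,::-1])
cv2.imwrite('pics/sc6.png',bot.grab_frame('scene')[:,:,::-1])
E
```

```text
clock: 6.6
position: [0.4773, 0.123, 0.1519]
tool_rot: [3.14, -0.001, 1.571]
force: [1.3, 0.2, 0.2]
grip_width: -0.0001
clock: 7.1
position: [0.4773, 0.1234, 0.1385]
tool_rot: [-3.141, -0.0, 1.571]
force: [-6.9, 1.2, 22.6]
grip_width: -0.0001
clock: 7.9
position: [0.6199, -0.0113, 0.2881]
tool_rot: [3.14, 0.002, 1.567]
force: [-1.3, 1.6, -0.6]
grip_width: -0.0004
```

View pics/s6.png

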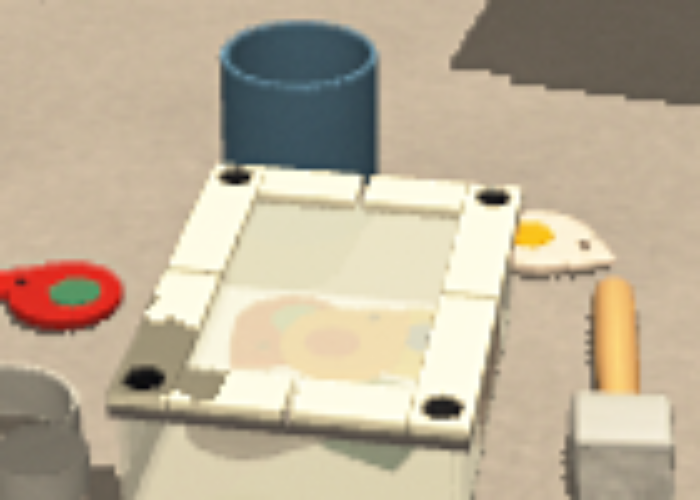

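View pics/w6.png

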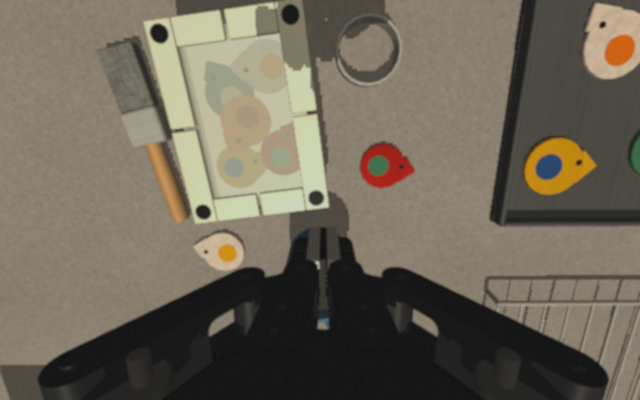

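View pics/sc6.png

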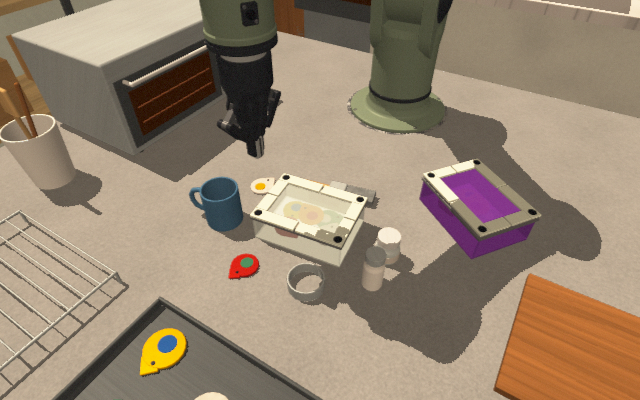

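Run:
```python
from fit import *
G={'side':[(338,228),(348,187),(278,223),(297,182)],'scene':[(360,197),(286,175),(337,237),(257,210)]}
for n,r in(('side',4),('scene',5)):
    new=bot.grab_frame(n)[:,:,::-1].copy(); old=cv2.imread(f'pics/{n}0.png'); m=bot.camera_model(n)
    c,s=np.cos(.1205),np.sin(.1205); 
    for k,p in enumerate(G[n]):
        w=np.array([.545+c*L[k,0]-s*L[k,1],.0476+s*L[k,0]+c*L[k,1]])
        e=proj(m,np.array([*w,.067]))-proj(m,np.array([*w,.073]))
        o=dark(old,p,3 if n=='side' else r)[0]; q=dark(new,(p[0],p[1]+2),3 if n=='side' else r)[0]
        print(n,N[k],'shift',(q-o).round(1),'expected',e.round(1))
print(bot.observe()['force'])
```

```text
side near_left shift [-0.1  2.6] expected [-0.1  2.6]
side near_right shift [-0.1  2.6] expected [-0.1  2.4]
side far_left shift [0.1 2.7] expected [0.1 2.6]
side far_right shift [ 1.2 -1.1] expected [0.1 2.4]
scene near_left shift [-0.2  2.2] expected [-0.2  2.2]
scene near_right shift [0.1 2.2] expected [0.1 2.2]
scene far_left shift [-0.   2.3] expected [-0.1  2.2]
scene far_right shift [0.3 2.1] expected [0.3 2.2]
[ 0.11351696  0.17136932 -0.24734373]
```

```bash
python3 -c "
from workcell import bot
print(bot.job_done(), bot.observe()['clock'])"
```

```text
the job is handed in; nothing more can be done
the job is handed in; nothing more can be done
```

All four rim sections of the clear box are clicked shut, and I handed the job in. All four were open at the start. I pressed them with the shut fingertips in the order near_right, far_right, far_left, near_left, with at most about 23 N read at the wrist.

- **Sections shut:** after each press the seams showed the section staying down once the fingers lifted. In the last pictures every thumb mark had dropped by what the full 6 mm of travel predicts, 2.1–2.7 px measured against 2.2–2.6 px expected.
- **Box and surroundings:** the marks showed no sideways drift beyond what the 6 mm drop accounts for, so the box did not move. The things around it look unmoved in the pictures.
- **Hand:** it is clear, about 0.29 m up, with the wrist force near zero. The clock was at about 8 s.
- **Check that disagreed:** the side-camera reading for far_right came out wrong (−1.1 px instead of 2.4 px). I put this down to the dark mug behind that mark; the scene camera (2.1 px) and the seam view both show the section shut.

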